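# Step the test board on by one turn of the hand wheel and log it

## Task

Push the hand wheel of the stepping stage clockwise (seen from above) by its upright red handle, through exactly one full turn, so that the handle stands at the yellow pointer again, only pushing with the fingers and not squeezing the handle. Then press the green button of the logger and let it come up again. Do not touch the carriage with its circuit board, do not press the red button, and leave the loose things on the bench where they are.

Things in the scene. Friction and masses are not known exactly. Their poses are not given: they have to be found in the camera images.
- wheel (a joint): Turning angle of the hand wheel in rad about its vertical axis: 0 at the start with the handle at the yellow pointer, growing clockwise seen from above; one full turn is 6.283. It is stiff (about 0.1 N m), does not spring back and stays where it is left; there is no stop near one turn either way. A turn moves the carriage 12 mm away from the wheel.
- wheel_hub (a point): Centre of the wheel, on its axis, on top of the hub, 96 mm above the bench. The wheel lies flat: steel rim 152 mm across, its top 94 mm above the bench, three spokes (the one to the handle is red). Nothing but the handle rises above 98 mm on the wheel.
- handle: Red upright handle, a round post 20 mm across and 47 mm tall that stands on the rim, its axis 64 mm from the wheel axis. Origin at its foot, 93 mm above the bench; its top is at 140 mm. The grip spins freely on its pin.
- handle_mid (a point): Point on the axis of the handle, 30 mm above its foot (123 mm above the bench): a height to push at.
- pointer (a point): Top of the fixed yellow pointer post just outside the rim, 93 mm above the bench, 83 mm from the wheel axis; the post is 12 mm by 20 mm. At the start and after one turn the handle stands exactly between it and the hub.
- stage: Stepping stage, fixed to the bench, turned differently each time: blue base 370 by 130 by 14 mm. Origin on the bench under the wheel axis; its x axis points from the wheel along the rails to the carriage, the pointer is at its -x side. A dark probe post 130 mm tall stands at x = 190 mm, y = 59 mm of this frame, its arm reaching over the rails.
- carriage: Aluminium carriage 75 by 115 mm with a green circuit board on top, on the stage's rails about 175 mm from the wheel axis, its top about 50 mm above the bench. Origin under its middle, axes as the stage. Not to be touched; the wheel moves it.
- logger: Grey logger box with the green button on top, 130 by 110 by 50 mm (x, y, z), fixed to the bench. Origin at the centre of its underside. It swaps sides with the supply box from start to start.
- logger_button_top (a point): Centre of the top face of the green button, 32 mm across, 72 mm above the bench when released; it stands 10 mm above its black housing ring on the logger box and is pressed straight down (1.5 N to start, 5 N fully down).
- logger_button (a joint): Travel of the green button in m: 0 released, 0.006 fully down, which takes 5 N; springs back. It counts as pressed beyond 0.0035.
- supply: Grey supply box of the same size as the logger, with a red button on top. Origin at the centre of its underside.
- supply_button (a joint): Travel of the red button in m: 0 released, 0.006 fully down. Must not be pressed.
- screwdriver: Loose screwdriver with orange handle, 170 mm long, lying on the bench. Bystander.
- jar: Loose small jar, 44 mm across, 60 mm tall; origin under its middle. Bystander.
- reel: Loose metal reel, 60 mm across, 40 mm tall; origin under its middle. Bystander.
- bin_blue: Blue parts bin, 110 by 90 by 55 mm; origin under its middle. Bystander.
- bin_orange: Orange parts bin, 110 by 90 by 55 mm; origin under its middle. Bystander.
- transformer: Loose small transformer, about 60 by 60 by 44 mm; origin under its middle. Bystander.
- mug: Blue mug, 76 mm across, 90 mm tall; origin under its middle. Bystander.

How it is judged:
By the outcome, as a careful person would: the job done as asked, in the order asked, and still so for the second after the job is handed in, with the robot touching nothing.
It also fails if it takes over 61 s, if anything falls off the work surface, if the arm or the gripper's body presses on something with over 40 N, if the wrist force passes 120 N, or if a joint passes its speed limit or range.

## Robot

A 6-joint arm with a two-finger parallel gripper is mounted at the origin on the work surface. World frame = base frame: x ahead of the robot, y to its left, z up, the work surface at z = 0. Lengths are in m, angles in rad, forces in N, time in s.
With the tool pointing down it reaches from about 0.425 to 0.95 m from the base axis. Payload 3.5 kg.
Tool frame: the origin (TCP) lies midway between the tips of the shut fingers; the grasp point (between the pads) lies 19 mm behind it; z points along the fingers, y is the direction in which the jaws open and shut (so a half turn about z gives the same grasp; the last joint's range is limited). The gripper opens to 85 mm and grips with 20 to 120 N. Pads are 22 mm wide; open, the fingers measure 114 mm over their backs; the gripper's body (76 mm by 85 mm) begins 54 mm behind the grasp point. The pads swing forward as they close: fully open they stand 13 mm farther back than shut.
Start: joints at [-1.323, 0.286, 1.577, -0, 1.279, -0.15], TCP at [0.262, -0.622, 0.231] pointing down, gripper open.
Joint ranges: [-2.77, 2.77], [-0.9, 2.22], [0.21, 2.48], [-1.53, 4.67], [0.24, 2.81], [-2.84, 2.84]. Speed limits (rad/s): [2.79, 2.79, 3.14, 3.14, 3.14, 3.14].

## Interface

Orientations are given as a unit quaternion [x, y, z, w].
In Python, from plant import ctrl gives the robot as it stands.
- The arm moves only by the tool apply_moves, never from a script. Its argument "moves" is a list that holds one entry, the list of rows, each a list of 7 numbers: the shift along the tool's x, y, z in m, then the turn, a rotation vector about the tool's x, y, z in degrees, then the gripper's target within -1 to 1 (shut at 1, half-way at 0, fully open at -1). In form: [[[tx, ty, tz, ax, ay, az, hand], ...]]. A call has 1 to 12 rows; each row shifts and turns the pose as measured when the row begins, along the tool's axes as they then stand; what a row does not reach is not made up. A row lasts 1/10 s, in which the tool goes at most 50 mm and 8.59 degrees, less where a joint would pass 70% of its speed; a pose out of reach is approached as far as the arm can. A call with a gripper value outside its range is refused whole. The fingers move at their own pace and stop on an object; "force" is the grip in N (left out, the last holds). Time passes only in rows, so rows that do not move let the fingers close. It gives the time, the measured TCP pose, the force and the opening at its end, in the units of the state.
- ctrl.get_state(): the state, without advancing time (a new reading comes with each control period).
- ctrl.read_camera(name): name is "scene" or "side" or "wrist"; returns the picture (480x640x3 uint8, red, green, blue); there is no depth.
- ctrl.get_calibration(name): a dict with "camera_matrix" (3x3 intrinsics, pixels), "cam_to_world" (4x4, takes a point from camera to world coordinates). Camera axes: x right, y up, looking along -z (the intrinsics and any distortion apply to the point x, -y, -z); pixel columns grow to the right and rows downward; lengths in m; the calibration is good to about 2 mm. A picture is of the moment at which its call begins: read the wrist's pose just before it. get_calibration takes no time and is no camera call; for the wrist camera it gives the pose at the moment of the call.
- ctrl.sign_off(): hands the job in, once; it reports no verdict.
The state is a dict: "time": time; "qpos": joint angles; "dq": joint speeds; "joint_efforts": joint torques, N m; "eef_pos": TCP position; "tcp_rot": TCP orientation; "contact_force": force on the tool from outside, world axes, zero at the start; "wrist_torque": the same for the moment, N m; "opening": opening from 0.0 (shut) to 1.0 (fully open).
Only numpy, scipy, OpenCV 4.12 (cv2) and the standard library are available. Lean on these libraries where they do the work, as an engineer would, in place of code of your own. Each camera call takes 0.05 s, during which the arm holds its last target. There are 200 camera calls.

## Working session

There is one attempt and no reset: what is moved stays moved. The work goes in short steps, Python scripts to look and compute and a tool call to move; the robot and the scene stay as the last step left them, time stands still between calls to the robot, and variables do not carry over. Pictures are saved under pics/ and viewed, about 8 in all and at most 12, crops included, and the job is handed in when it is done.

Besides the shell and the picture viewer there is one more tool, called after "Call:" as a command line: name --argument value ..., lists and objects as JSON in quotes. apply_moves: Moves the arm, as the interface text tells. Its arguments: {"type":"object","properties":{"moves":{"type":"array","items":{"type":"array","items":{"type":"array","items":{"type":"number"}}}},"force":{"type":"number"}},"required":["moves"]}

```bash
mkdir -p pics; ls; cat > h.py <<'E'
import numpy as np,cv2
from plant import ctrl
def snap(n,f):
    im=ctrl.read_camera(n); cv2.imwrite('pics/'+f,im[:,:,::-1]); return im
def ray(n,u,v,z,cal=None):
    c=cal or ctrl.get_calibration(n); K=np.array(c['camera_matrix']);T=np.array(c['cam_to_world'])
    p=cv2.undistortPoints(np.array([[[u,v]]],float),K,np.array(c.get('distortion',np.zeros(5)),float))[0,0] 
    d=T[:3,:3]@np.array([p[0],-p[1],-1]); o=T[:3,3]
    return o+d*(z-o[2])/d[2]
def proj(n,P,cal=None):
    c=cal or ctrl.get_calibration(n); K=np.array(c['camera_matrix']);T=np.array(c['cam_to_world'])
    q=T[:3,:3].T@(np.array(P)-T[:3,3]); q=K@np.array([q[0],-q[1],-q[2]]); return q[:2]/q[2]
E
python3 - <<'E'
from h import *
for n in('scene','side'):
    snap(n,n+'0.png'); c=ctrl.get_calibration(n); print(c.keys(),c)
print(ctrl.get_state())
E
```

```text
pics
dict_keys(['camera_matrix', 'cam_to_world']) {'camera_matrix': array([[504.93099764,   0.        , 324.35123375],
       [  0.        , 504.93099764, 236.1741732 ],
       [  0.        ,   0.        ,   1.        ]]), 'cam_to_world': array([[-0.77557937, -0.53832529,  0.32967034,  0.96677547],
       [ 0.63114783, -0.65190199,  0.4203287 ,  0.49767761],
       [-0.01136082,  0.53406898,  0.84536457,  1.09155534],
       [ 0.        ,  0.        ,  0.        ,  1.        ]])}
dict_keys(['camera_matrix', 'cam_to_world']) {'camera_matrix': array([[436.60495023,   0.        , 322.41336765],
       [  0.        , 436.60495023, 240.85451652],
       [  0.        ,   0.        ,   1.        ]]), 'cam_to_world': array([[ 0.91772095,  0.25967449, -0.30059509,  0.1820148 ],
       [-0.39696206,  0.57196906, -0.71782486, -0.88020412],
       [-0.01446971,  0.77808776,  0.62798891,  0.8582659 ],
       [ 0.        ,  0.        ,  0.        ,  1.        ]])}
{'time': 0.1, 'qpos': array([-1.32302190e+00,  2.87072160e-01,  1.57804180e+00,  1.48656279e-05,
        1.27862107e+00, -1.50011934e-01]), 'dq': array([-0.00012073, -0.0024618 , -0.00390205, -0.00031252, -0.00074905,
       -0.00015558]), 'joint_efforts': array([ 5.84705467e-04, -4.07299376e+01, -2.93700063e+01, -1.49736766e-04,
        3.41389459e-03, -4.53629987e-07]), 'eef_pos': array([ 0.26135422, -0.62169609,  0.23008273]), 'tcp_rot': array([ 9.80285730e-01,  1.97582234e-01, -4.52330876e-05, -1.07025503e-03]), 'contact_force': array([ 0.54822655, -0.30872779,  0.24521205]), 'wrist_torque': array([-0.04865787, -0.0042143 ,  0.03891469]), 'opening': 1.003542535502562}
```

View pics/scene0.png

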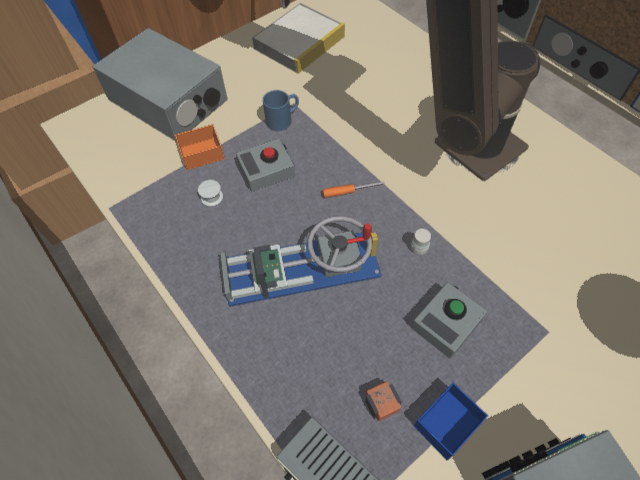

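View pics/side0.png

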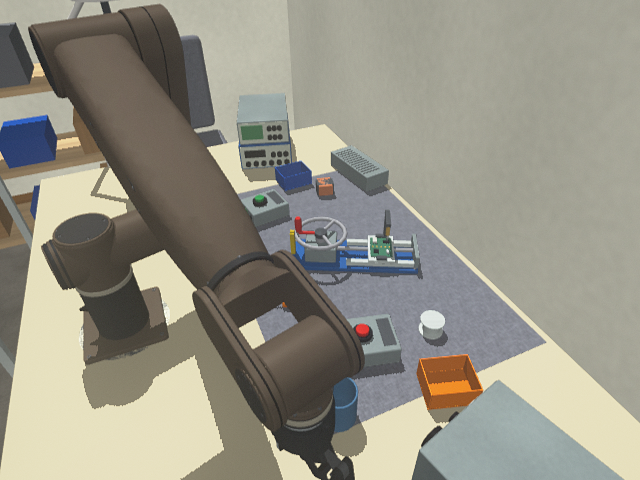

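The scene picture shows the hub near (340,242), handle top (367,226), pointer top (374,236) and green button (456,308). In the side picture the hub is near (321,233), handle top (298,218) and green button (260,200). Next I'll compute positions and make one enlarged crop.

```bash
python3 - <<'E'
from h import *
for l,n,u,v,z in [('hub','scene',340,242,.096),('hub','side',321,233,.096),('htop','scene',367,226,.14),('htop','side',298,218,.14),('ptr','scene',374,236,.093),('ptr','side',293,232,.093),('btn','scene',456,307,.072),('btn','side',260,200,.072),('jar','scene',422,234,.06),('red','scene',269,154,.072),('red','side',362,331,.072)]:
    print(l,n,ray(n,u,v,z).round(3))
im=cv2.imread('pics/scene0.png')
a=cv2.resize(im[190:340,300:500],None,fx=4,fy=4,interpolation=cv2.INTER_CUBIC); cv2.imwrite('pics/c1.png',a)
E
```

```text
hub scene [0.561 0.038 0.096]
hub side [0.557 0.025 0.096]
htop scene [0.504 0.065 0.14 ]
htop side [0.504 0.063 0.14 ]
ptr scene [0.488 0.075 0.093]
ptr side [0.488 0.067 0.093]
btn scene [0.463 0.316 0.072]
btn side [0.457 0.297 0.072]
jar scene [0.379 0.13  0.06 ]
red scene [ 0.519 -0.304  0.072]
red side [ 0.511 -0.319  0.072]
```

View pics/c1.png

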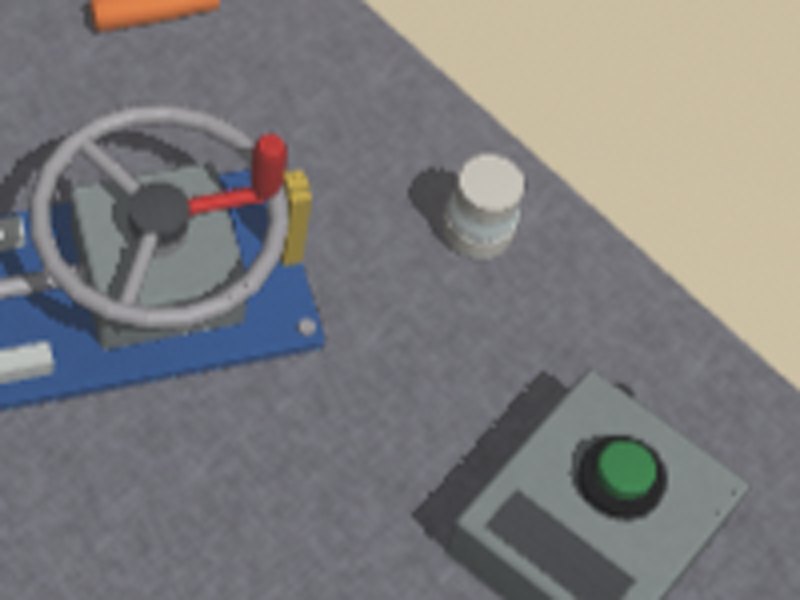

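Call:
apply_moves --moves '[[[0,0,0,0,0,-8.4,1],[0,0,0,0,0,-8.4,1],[0,0,0,0,0,-8.4,1],[0,0,0,0,0,-8.4,1],[0,0,0,0,0,-8.4,1],[0,0,0,0,0,0,1],[0,0,0,0,0,0,1]]]' --force 20

```text
time: 0.8
eef_pos: [0.2607, -0.6191, 0.2243]
tcp_rot: [0.84, 0.543, 0.002, -0.006]
contact_force: [1.1, -0.6, -0.1]
opening: 0.001
```

```bash
cat >> h.py <<'E'
from scipy.spatial.transform import Rotation as R
HUB=np.array([.561,.038,0]); A=np.radians(154)   # handle azimuth at start
ex=np.array([np.sin(A),-np.cos(A),0]); ey=-np.array([np.cos(A),np.sin(A),0])
def report(tgt=None):
    s=ctrl.get_state(); M=R.from_quat(s['tcp_rot']).as_matrix(); p=np.array(s['eef_pos'])
    print('t',round(s['time'],2),'p',p.round(4),'yaw',np.degrees(np.arctan2(M[1,0],M[0,0])).round(2),'tilt',M[:2,2].round(4),
     'F',s['contact_force'].round(2),'q',s['qpos'].round(2),'op',round(s['opening'],3))
    print(' hubframe mm',1e3*np.array([(p-HUB)@ex,(p-HUB)@ey,p[2]]).round(4))
    if tgt is not None: print(' tool shift mm',(1e3*M.T@(np.array(tgt)-p)).round(1))
    return s
def hf(x,y,z): return HUB+(x*ex+y*ey)/1e3+[0,0,z/1e3]
E
python3 - <<'E'
from h import *
report(hf(-45,-64,200))
E
```

```text
t 0.8 p [ 0.2607 -0.6191  0.2243] yaw 65.76 tilt [-0.0029  0.0115] F [ 1.08 -0.57 -0.15] q [-1.32  0.29  1.58  0.    1.28 -0.9 ] op 0.001
 hubframe mm [-722.2   18.2  224.3]
 tool shift mm [679.2 -61.1  31.1]
```

Call:
apply_moves --moves '[[[0.03,-0.003,0,0,0,0,1],[0.045,-0.004,0,0,0,0,1],[0.045,-0.004,0,0,0,0,1],[0.045,-0.004,0,0,0,0,1],[0.045,-0.004,0,0,0,0,1],[0.045,-0.004,0,0,0,0,1],[0.045,-0.004,0,0,0,0,1],[0.045,-0.004,0,0,0,0,1],[0.045,-0.004,0,0,0,0,1],[0.045,-0.004,0,0,0,0,1],[0.045,-0.004,0,0,0,0,1],[0.045,-0.004,0,0,0,0,1]]]'

```text
time: 2.0
eef_pos: [0.4455, -0.1107, 0.2279]
tcp_rot: [0.852, 0.523, 0.003, -0.004]
contact_force: [-0.2, -0.7, 0.3]
opening: -0.0
```

```bash
python3 - <<'E'
from h import *
report(hf(-45,-64,200))
E
```

```text
t 2.0 p [ 0.4455 -0.1107  0.2279] yaw 63.09 tilt [0.0005 0.0099] F [-0.23 -0.72  0.25] q [-0.47 -0.2   2.09  0.01  1.26 -0.  ] op -0.0
 hubframe mm [-184.3  -38.7  227.9]
 tool shift mm [138.6 -27.4  29.3]
```

Call:
apply_moves --moves '[[[0.035,-0.008,0.005,0,0,-0.3,1],[0.035,-0.008,0.007,0,0,-0.3,1],[0.03,-0.007,0.007,0,0,-0.3,1],[0.015,-0.003,0.005,0,0,0,1],[0,0,0,0,0,0,1],[0,0,0,0,0,0,1]]]'

```text
time: 2.6
eef_pos: [0.4751, 0.0142, 0.2055]
tcp_rot: [0.849, 0.528, 0.004, -0.003]
contact_force: [0.4, -0.1, 0.1]
opening: 0.0
```

```bash
python3 - <<'E'
from h import *
report(hf(-40,-64,108))
c=ctrl.get_calibration('wrist');snap('wrist','w1.png')
for P in (hf(0,0,96),hf(0,-64,140),hf(0,-83,93)): print(proj('wrist',P,c).round(1))
snap('scene','s1.png');im=cv2.imread('pics/s1.png');cv2.imwrite('pics/s1c.png',cv2.resize(im[150:300,270:470],None,fx=3,fy=3))
a=cv2.imread('pics/w1.png');b=cv2.resize(im[150:330,250:490],(640,480));cv2.imwrite('pics/m1.png',np.hstack([cv2.resize(a,(400,300)),cv2.resize(b,(400,300))]))
E
```

```text
t 2.6 p [0.4751 0.0142 0.2055] yaw 63.7 tilt [0.0038 0.0094] F [ 0.39 -0.09  0.09] q [-0.19 -0.14  2.08  0.01  1.2   0.27] op 0.0
 hubframe mm [-59.1 -66.8 205.5]
 tool shift mm [18.1  2.8 97.7]
[433.4 137.3]
[325.5 145. ]
[292.3 137.6]
```

View pics/w1.png

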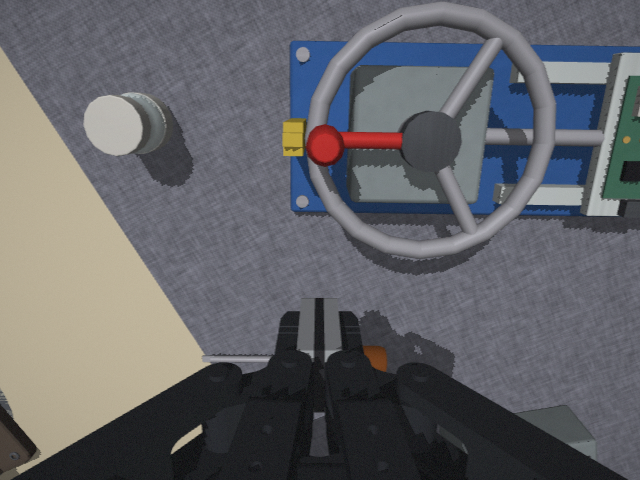

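The wrist picture shows the hub at (431,141), handle top (325,144) and pointer (293,138), all within about 4 px of the predicted positions. The estimate holds to about 2 mm, so I'm going down behind the handle.

Call:
apply_moves --moves '[[[0.003,0.001,0.025,0,0,0,1],[0.003,0.001,0.03,0,0,0,1],[0.003,0.001,0.025,0,0,0,1],[0,0,0.01,0,0,0,1],[0,0,0,0,0,0,1],[0,0,0,0,0,0,1]]]'

```text
time: 3.3
eef_pos: [0.4856, 0.0146, 0.1179]
tcp_rot: [0.853, 0.522, 0.007, 0.001]
contact_force: [-0.5, -0.7, -0.6]
opening: -0.0
```

```bash
python3 - <<'E'
from h import *
report(hf(-40,-64,110))
c=ctrl.get_calibration('wrist')
T=c['cam_to_world'];print('cam',T[:3,3],'tcp', ctrl.get_state()['eef_pos'])
# hub from earlier picture offset: camera shift only approx
E
```

```text
t 3.3 p [0.4856 0.0146 0.1179] yaw 62.95 tilt [0.0132 0.0064] F [-0.48 -0.66 -0.58] q [-0.18 -0.01  2.13  0.01  1.01  0.28] op -0.0
 hubframe mm [-54.1 -57.5 117.9]
 tool shift mm [13.9 -6.8  8. ]
cam [0.5192792  0.08540579 0.2603246 ] tcp [0.48557718 0.01459076 0.11787176]
```

```bash
cat >> h.py <<'E'
def plan(a0,a1,n=12,r=64,z=110,a_first=None):
    """rows (mm, tool axes) to pusher angles a0..a1 (deg) on the circle from the pose now"""
    s=report(); M=R.from_quat(s['tcp_rot']).as_matrix(); p=np.array(s['eef_pos'])
    des=np.column_stack([ex,ey*1,[0,0,-1]]); 
    print('rot corr tool deg',np.degrees(R.from_matrix(M.T@des).as_rotvec()).round(2))
    for a in np.radians(np.linspace(a0,a1,n)):
        q=hf(r*np.sin(a),-r*np.cos(a),z); print((1e3*M.T@(q-p)).round(1).tolist()); p=q
E
python3 - <<'E'
from h import *
plan(-30,40)
E
```

```text
t 3.3 p [0.4856 0.0146 0.1179] yaw 62.95 tilt [0.0132 0.0064] F [-0.48 -0.66 -0.58] q [-0.18 -0.01  2.13  0.01  1.01  0.28] op -0.0
 hubframe mm [-54.1 -57.5 117.9]
rot corr tool deg [ 0.51 -0.66 -1.06]
[22.0, 1.6, 8.1]
[6.3, -3.3, 0.0]
[6.6, -2.6, 0.1]
[6.9, -1.9, 0.1]
[7.0, -1.1, 0.1]
[7.1, -0.3, 0.1]
[7.1, 0.5, 0.1]
[7.0, 1.3, 0.1]
[6.8, 2.0, 0.1]
[6.5, 2.8, 0.1]
[6.2, 3.5, 0.1]
[5.8, 4.2, 0.1]
```

Call:
apply_moves --moves '[[[0.01,-0.001,0.004,0.2,-0.3,-0.5,1],[0.012,-0.002,0.004,0.2,-0.3,-0.5,1],[0.0063,-0.0033,0,0,0,0,1],[0.0066,-0.0026,0,0,0,0,1],[0.007,-0.002,0,0,0,0,1],[0.007,-0.001,0,0,0,0,1],[0.007,0,0,0,0,0,1],[0.007,0.0005,0,0,0,0,1],[0.007,0.0013,0,0,0,0,1],[0.0068,0.002,0,0,0,0,1]]]'

```text
time: 4.3
eef_pos: [0.5158, 0.0923, 0.1135]
tcp_rot: [0.848, 0.53, 0.002, 0.003]
contact_force: [-0.3, -1.1, 0.1]
opening: 0.002
```

```bash
python3 - <<'E'
from h import *
plan(25,95)
E
```

```text
t 4.3 p [0.5158 0.0923 0.1135] yaw 64.05 tilt [ 0.0061 -0.0035] F [-0.32 -1.12  0.12] q [-0.02  0.08  2.04 -0.    1.01  0.44] op 0.002
 hubframe mm [ 29.  -64.4 113.5]
rot corr tool deg [0.4  0.03 0.05]
[-1.9, 6.4, 3.5]
[6.3, 3.4, 0.0]
[5.8, 4.0, 0.0]
[5.4, 4.7, 0.0]
[4.8, 5.2, 0.0]
[4.2, 5.7, 0.0]
[3.5, 6.2, 0.0]
[2.8, 6.5, 0.0]
[2.1, 6.8, 0.0]
[1.3, 7.0, 0.0]
[0.6, 7.1, 0.0]
[-0.2, 7.1, 0.0]
```

Call:
apply_moves --moves '[[[0.003,0.007,0.002,0,0,0,1],[0.0055,0.005,0.001,0,0,0,1],[0.0058,0.0045,0,0,0,0,1],[0.0054,0.005,0,0,0,0,1],[0.0048,0.0055,0,0,0,0,1],[0.0042,0.006,0,0,0,0,1],[0.0035,0.0062,0,0,0,0,1],[0.0028,0.0065,0,0,0,0,1],[0.0021,0.0068,0,0,0,0,1],[0.0013,0.007,0,0,0,0,1]]]'

```text
time: 5.3
eef_pos: [0.5926, 0.1033, 0.1104]
tcp_rot: [0.848, 0.53, 0.002, 0.002]
contact_force: [-1.0, 1.3, 0.3]
opening: 0.0
```

```bash
python3 - <<'E'
from h import *
s=report(); p=np.array(s['eef_pos'])-HUB; a=np.degrees(np.arctan2(p@ex,-(p@ey))); print('alpha',a,'r',np.hypot(p@ex,p@ey))
plan(a+6,a+6+66)
snap('scene','s2.png');im=cv2.imread('pics/s2.png');cv2.imwrite('pics/s2c.png',cv2.resize(im[180:300,270:430],None,fx=4,fy=4,interpolation=cv2.INTER_CUBIC))
E
```

```text
t 5.3 p [0.5926 0.1033 0.1104] yaw 64.02 tilt [ 0.0055 -0.0004] F [-1.03  1.29  0.34] q [ 0.    0.25  1.86 -0.    1.03  0.46] op 0.0
 hubframe mm [ 72.5  -0.2 110.4]
alpha 89.8133607209779 r 0.07251884483282835
t 5.3 p [0.5926 0.1033 0.1104] yaw 64.02 tilt [ 0.0055 -0.0004] F [-1.03  1.29  0.34] q [ 0.    0.25  1.86 -0.    1.03  0.46] op 0.0
 hubframe mm [ 72.5  -0.2 110.4]
rot corr tool deg [ 0.29 -0.12  0.02]
[-8.9, 6.7, 0.5]
[-1.0, 6.6, 0.0]
[-1.7, 6.5, 0.0]
[-2.4, 6.3, 0.0]
[-3.0, 6.0, 0.0]
[-3.6, 5.6, 0.0]
[-4.2, 5.2, 0.0]
[-4.7, 4.8, 0.0]
[-5.2, 4.2, 0.0]
[-5.6, 3.7, 0.0]
[-6.0, 3.1, 0.0]
[-6.2, 2.4, -0.0]
```

View pics/s2c.png

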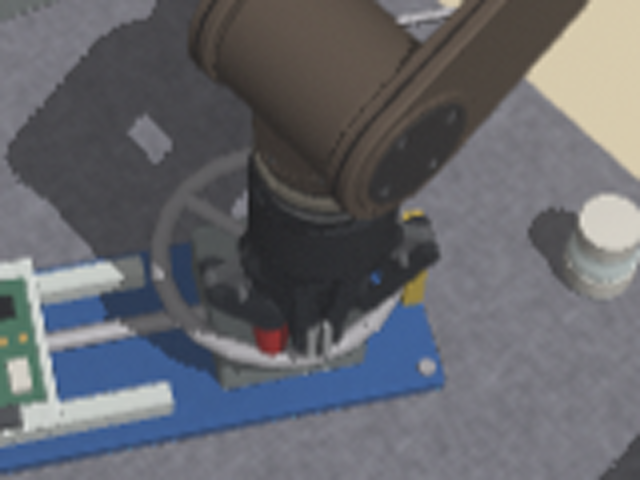

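The handle (crop 270,342) is being pushed ahead of the fingers, about a quarter turn or slightly more so far. I'll carry on and pull the path inward.

Call:
apply_moves --moves '[[[-0.004,0.005,0,0,0,0,1],[-0.004,0.006,0,0,0,0,1],[-0.003,0.0065,0,0,0,0,1],[-0.003,0.0063,0,0,0,0,1],[-0.003,0.006,0,0,0,0,1],[-0.0036,0.0056,0,0,0,0,1],[-0.0042,0.0052,0,0,0,0,1],[-0.0047,0.0048,0,0,0,0,1],[-0.0052,0.0042,0,0,0,0,1],[-0.0056,0.0037,0,0,0,0,1],[-0.006,0.003,0,0,0,0,1]]]'

```text
time: 6.45
eef_pos: [0.6273, 0.031, 0.1108]
tcp_rot: [0.848, 0.53, 0.004, 0.002]
contact_force: [1.1, 1.4, -0.2]
opening: 0.005
```

```bash
cat >> h.py <<'E'
def go(d,step=6,**k):
    s=ctrl.get_state(); p=np.array(s['eef_pos'])-HUB; a=np.degrees(np.arctan2(p@ex,-(p@ey))); print('alpha',a.round(1),'r',np.hypot(p@ex,p@ey).round(4))
    plan(a+step,a+d,int(d/step),**k)
E
python3 -c "
from h import *
go(66)"
```

```text
alpha 160.0 r 0.0667
t 6.45 p [0.6273 0.031  0.1108] yaw 63.97 tilt [0.0093 0.0005] F [ 1.06  1.43 -0.15] q [-0.11  0.3   1.79  0.    1.04  0.34] op 0.005
 hubframe mm [ 22.8  62.7 110.8]
rot corr tool deg [ 0.47 -0.26 -0.04]
[-7.3, -0.6, 0.7]
[-6.6, 1.3, -0.0]
[-6.7, 0.6, -0.0]
[-6.7, -0.1, -0.0]
[-6.6, -0.8, -0.0]
[-6.5, -1.5, -0.0]
[-6.3, -2.2, -0.0]
[-6.1, -2.8, -0.1]
[-5.7, -3.4, -0.1]
[-5.4, -4.0, -0.1]
[-4.9, -4.6, -0.1]
```

Call:
apply_moves --moves '[[[-0.0065,0.001,0,0,0,0,1],[-0.0066,0.001,0,0,0,0,1],[-0.0067,0.0003,0,0,0,0,1],[-0.0067,-0.0003,0,0,0,0,1],[-0.0066,-0.001,0,0,0,0,1],[-0.0065,-0.0018,0,0,0,0,1],[-0.0063,-0.0025,0,0,0,0,1],[-0.006,-0.003,0,0,0,0,1],[-0.0055,-0.0038,0,0,0,0,1],[-0.0052,-0.0043,0,0,0,0,1],[-0.0047,-0.0048,0,0,0,0,1]]]'

```text
time: 7.55
eef_pos: [0.5777, -0.0264, 0.1109]
tcp_rot: [0.848, 0.529, 0.006, 0.004]
contact_force: [1.5, 1.4, -0.5]
opening: 0.002
```

```bash
python3 -c "
from h import *
go(60)"
```

```text
alpha -130.6 r 0.0666
t 7.55 p [ 0.5777 -0.0264  0.1109] yaw 63.92 tilt [ 0.0134 -0.0003] F [ 1.47  1.38 -0.52] q [-0.22  0.2   1.92  0.    1.01  0.23] op 0.002
 hubframe mm [-50.6  43.3 110.9]
rot corr tool deg [ 0.7  -0.32 -0.08]
[-2.1, -7.0, 0.8]
[-3.5, -5.7, -0.1]
[-2.9, -6.0, -0.1]
[-2.3, -6.3, -0.1]
[-1.6, -6.5, -0.1]
[-0.9, -6.6, -0.1]
[-0.2, -6.7, -0.1]
[0.5, -6.7, -0.1]
[1.2, -6.6, -0.1]
[1.9, -6.4, -0.1]
```

Call:
apply_moves --moves '[[[-0.003,-0.006,0,0,0,0,1],[-0.0033,-0.0058,0,0,0,0,1],[-0.0028,-0.006,0,0,0,0,1],[-0.002,-0.0063,0,0,0,0,1],[-0.0014,-0.0065,0,0,0,0,1],[-0.0007,-0.0066,0,0,0,0,1],[0,-0.0067,0,0,0,0,1],[0.0008,-0.0067,0,0,0,0,1],[0.0015,-0.0066,0,0,0,0,1],[0,0,0,0,0,0,1]]]'

```text
time: 8.55
eef_pos: [0.5159, -0.011, 0.1107]
tcp_rot: [0.848, 0.53, 0.005, 0.005]
contact_force: [-0.5, -0.2, 0.7]
opening: -0.002
```

```bash
python3 - <<'E'
from h import *
go(42)
c=ctrl.get_calibration('wrist');snap('wrist','w2.png')
for P in (hf(0,0,96),hf(0,-64,140),hf(0,-83,93)): print(proj('wrist',P,c).round(1))
E
```

```text
alpha -73.4 r 0.0666
t 8.55 p [ 0.5159 -0.011   0.1107] yaw 63.98 tilt [ 0.0143 -0.0036] F [-0.53 -0.19  0.66] q [-0.22  0.07  2.07 -0.    0.99  0.24] op -0.002
 hubframe mm [-63.8 -19.  110.7]
rot corr tool deg [ 0.83 -0.17 -0.02]
[4.7, -5.6, 0.6]
[2.9, -6.0, -0.1]
[3.5, -5.7, -0.1]
[4.1, -5.3, -0.1]
[4.6, -4.9, -0.1]
[5.1, -4.3, -0.0]
[5.5, -3.8, -0.0]
[372.2 144.9]
[154.2 162.4]
[148.1 144.5]
```

View pics/w2.png

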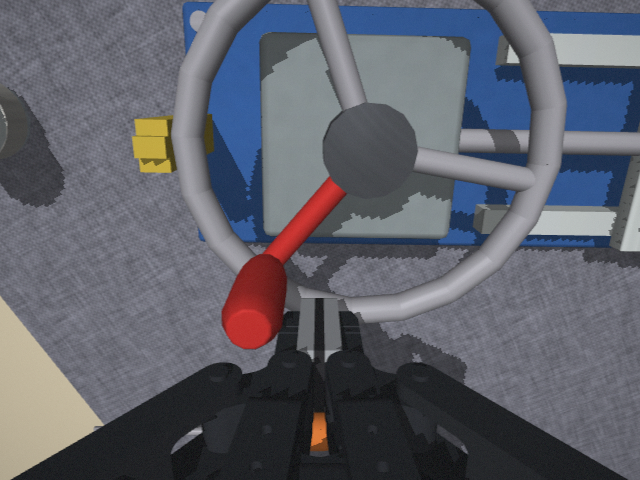

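The wrist picture shows the handle top at (249,328) and the red spoke running from the hub (370,148) down and to the left. About 45° remains. I'll continue around to just short of the end.

Call:
apply_moves --moves '[[[0.003,-0.005,0,0,0,0,1],[0.003,-0.006,0,0,0,0,1],[0.0035,-0.0057,0,0.2,0,0,1],[0.0041,-0.0053,0,0.2,0,0,1],[0.0046,-0.0049,0,0.2,0,0,1],[0.005,-0.0043,0,0,0,0,1],[0.002,-0.004,0,0,0,0,1],[0,-0.003,0,0,0,0,1],[0,0,0,0,0,0,1]]]'

```text
time: 9.5
eef_pos: [0.4904, 0.0315, 0.1103]
tcp_rot: [0.848, 0.53, 0.001, 0.001]
contact_force: [-0.3, -2.1, -0.3]
opening: 0.0
```

```bash
python3 - <<'E'
from h import *
go(24)
c=ctrl.get_calibration('wrist');im=snap('wrist','w3.png')
for P in (hf(0,0,96),hf(0,-64,140),hf(0,-64,93),hf(0,-83,93)): print(proj('wrist',P,c).round(1))
np.save('c3.npy',c,allow_pickle=True)
E
```

```text
alpha -31.3 r 0.0709
t 9.5 p [0.4904 0.0315 0.1103] yaw 64.07 tilt [ 0.0019 -0.0002] F [-0.32 -2.08 -0.3 ] q [-0.14  0.02  2.12  0.    1.    0.31] op 0.0
 hubframe mm [-36.8 -60.5 110.3]
rot corr tool deg [ 0.1  -0.04  0.07]
[9.5, 2.7, 0.3]
[6.2, -2.5, -0.0]
[6.4, -1.9, 0.0]
[6.6, -1.2, 0.0]
[477.7 216.5]
[310.  257.6]
[312.1 214.4]
[263.7 214.3]
```

View pics/w3.png

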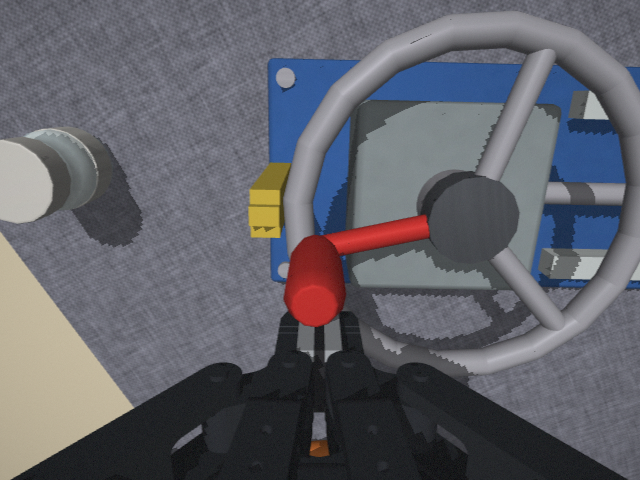

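```bash
python3 - <<'E'
from h import *
c=np.load('c3.npy',allow_pickle=True).item()
for l,u,v,z in (('hub',473,218,.096),('ptr',265,213,.093),('h',315,303,.14)):
    d=ray('wrist',u,v,z,c)-HUB; print(l,[(1e3*d@e).round(1) for e in(ex,ey)])
E
```

```text
hub [np.float64(-0.6), np.float64(-1.8)]
ptr [np.float64(0.5), np.float64(-82.5)]
h [np.float64(-14.4), np.float64(-62.6)]
```

The handle top is at (315,303), which puts it 14.4 mm short of the pointer line. I'll advance about 12 mm slowly and measure again.

Call:
apply_moves --moves '[[[0.003,-0.001,0,0,0,0,1],[0.003,-0.001,0,0,0,0,1],[0.003,0,0,0,0,0,1],[0.003,0,0,0,0,0,1],[0,0,0,0,0,0,1],[0,0,0,0,0,0,1]]]'

```text
time: 10.15
eef_pos: [0.4942, 0.0437, 0.1102]
tcp_rot: [0.848, 0.53, 0.0, 0.0]
contact_force: [-0.4, -1.1, 0.4]
opening: -0.0
```

```bash
python3 - <<'E'
from h import *
report()
c=ctrl.get_calibration('wrist');im=snap('wrist','w4.png')
for P in (hf(0,0,96),hf(0,-64,140),hf(0,-83,93)): print(proj('wrist',P,c).round(1))
# red top disk: handle end nearest camera -> report red blob bottom
m=cv2.inRange(cv2.cvtColor(im,cv2.COLOR_RGB2HSV),(0,150,60),(8,255,255))|cv2.inRange(cv2.cvtColor(im,cv2.COLOR_RGB2HSV),(172,150,60),(180,255,255))
ys,xs=np.nonzero(m); print('red bottom',ys.max(),xs[ys>ys.max()-10].mean())
m3=cv2.imread('pics/w3.png'); hsv=cv2.cvtColor(m3,cv2.COLOR_BGR2HSV); k=cv2.inRange(hsv,(0,150,60),(8,255,255))|cv2.inRange(hsv,(172,150,60),(180,255,255)); print('w3 red bottom',np.nonzero(k)[0].max())
np.save('c4.npy',c,allow_pickle=True)
E
```

```text
t 10.15 p [0.4942 0.0437 0.1102] yaw 64.02 tilt [ 0.0006 -0.0001] F [-0.39 -1.14  0.36] q [-0.12  0.03  2.11 -0.    1.01  0.34] op -0.0
 hubframe mm [-24.2 -62.5 110.2]
[479.2 247.3]
[316.9 297.7]
[269.9 244.8]
red bottom 326 315.75272727272727
w3 red bottom 326
```

Call:
apply_moves --moves '[[[0.001,0,0,0,0,0,1],[0.001,0,0,0,0,0,1],[0,0,0,0,0,0,1]]]'

```text
time: 10.5
eef_pos: [0.4951, 0.0455, 0.1102]
tcp_rot: [0.848, 0.53, 0.0, 0.0]
contact_force: [-0.1, -0.5, 1.1]
opening: 0.003
```

```bash
python3 -c "
from h import *
report()"
```

```text
t 10.5 p [0.4951 0.0455 0.1102] yaw 63.99 tilt [0.0004 0.    ] F [-0.08 -0.48  1.06] q [-0.11  0.03  2.1   0.    1.01  0.34] op 0.003
 hubframe mm [-22.2 -62.5 110.2]
```

Next I'll back off along -x, rise straight up and look at the wheel.

Call:
apply_moves --moves '[[[-0.01,0,0,0,0,0,1],[-0.015,0,0,0,0,0,1],[-0.01,0,-0.02,0,0,0,1],[0,0,-0.04,0,0,0,1],[0,0,-0.03,0,0,0,1],[0,0,0,0,0,0,1],[0,0,0,0,0,0,1]]]'

```text
time: 11.2
eef_pos: [0.4763, 0.0115, 0.2003]
tcp_rot: [0.848, 0.529, -0.0, -0.002]
contact_force: [-0.4, -0.7, -0.7]
opening: -0.001
```

```bash
python3 - <<'E'
from h import *
report()
c=ctrl.get_calibration('wrist');im=snap('wrist','w5.png');np.save('c5.npy',c,allow_pickle=True)
for P in (hf(0,0,96),hf(0,-64,140),hf(0,-83,93)): print(proj('wrist',P,c).round(1))
cv2.imwrite('pics/w5c.png',cv2.resize(im[60:260,240:500,::-1],None,fx=3,fy=3,interpolation=cv2.INTER_CUBIC))
E
```

```text
t 11.2 p [0.4763 0.0115 0.2003] yaw 63.91 tilt [-0.0029  0.0037] F [-0.45 -0.7  -0.65] q [-0.19 -0.13  2.08  0.    1.2   0.26] op -0.001
 hubframe mm [-61.  -64.5 200.3]
[433.6 133.7]
[321.9 141.1]
[288.8 133.4]
```

View pics/w5c.png

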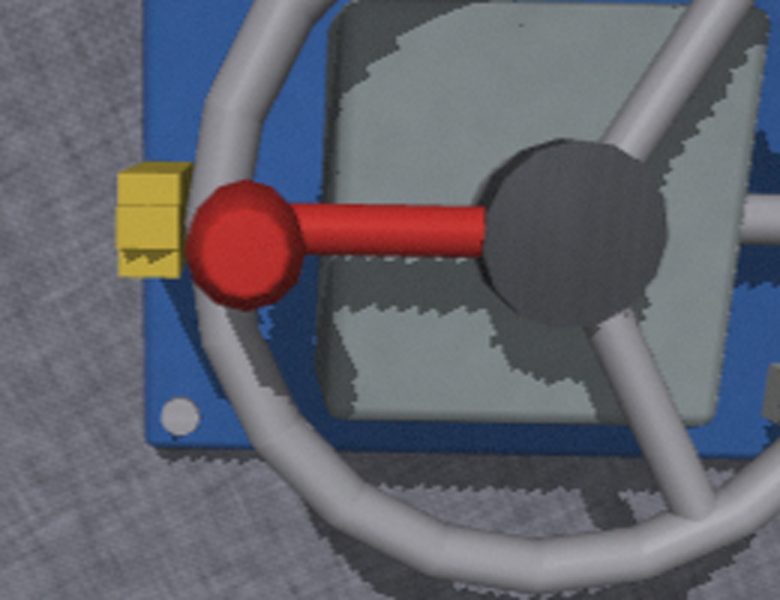

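The crop shows the handle top at (244,247), the hub at (579,232) and the pointer at (150,240), so the spoke is nearly level. I'll compare the spoke and handle angle numerically with the start picture.

```bash
python3 - <<'E'
from h import *
c5=np.load('c5.npy',allow_pickle=True).item()
T=c5['cam_to_world']; 
# w1 cam pose: rebuild from tcp pose at w1
s=ctrl.get_state(); M5=R.from_quat(s['tcp_rot']).as_matrix(); H5=np.eye(4);H5[:3,:3]=M5;H5[:3,3]=s['eef_pos']
H1=np.eye(4);q=np.array([.849,.528,.004,-.003]);H1[:3,:3]=R.from_quat(q).as_matrix();H1[:3,3]=[.4751,.0142,.2055]
c1=dict(c5);c1['cam_to_world']=H1@np.linalg.inv(H5)@T
for f,c in(('w1',c1),('w5',c5)):
    hsv=cv2.cvtColor(cv2.imread(f'pics/{f}.png'),cv2.COLOR_BGR2HSV)
    m=(cv2.inRange(hsv,(0,150,60),(6,255,255))|cv2.inRange(hsv,(172,150,60),(180,255,255)))>0; m[260:]=0
    P=[]
    for x in range(350,396):
        y=np.nonzero(m[:,x])[0]
        P.append(ray('wrist',x,y.mean(),.09,c)[:2])
    P=np.array(P); k=np.polyfit((P-HUB[:2])@ey[:2],(P-HUB[:2])@ex[:2],1); a=np.degrees(np.arctan(k[0]))
    n,l,st,ce=cv2.connectedComponentsWithStats(cv2.morphologyEx(m.astype(np.uint8),cv2.MORPH_OPEN,np.ones((23,23))))
    i=1+st[1:,4].argmax(); print(f,'spoke angle',a.round(2),'x at hub/handle mm',1e3*np.polyval(k,[0,-.064]).round(4),'blob',ce[i].round(1),st[i])
E
```

```text
w1 spoke angle -1.69 x at hub/handle mm [-2.9 -1. ] blob [325.4 145.4] [310 130  32  32 984]
w5 spoke angle -1.19 x at hub/handle mm [-2.6 -1.3] blob [322.3 141.9] [ 306  126   34   33 1068]
```

The wheel's finishing angle matches its start to within about 0.5°, measured by spoke angle and handle top. Next is the green button.

Call:
apply_moves --moves '[[[0.02,-0.015,-0.002,0,0,0,1],[0.03,-0.023,0,0,0,0,1],[0.03,-0.023,0,0,0,0,1],[0.03,-0.023,0,0,0,0,1],[0.03,-0.023,0,0,0,0,1],[0.025,-0.02,0,0,0,0,1],[0.015,-0.012,0,0,0,0,1],[0,0,0,0,0,0,1],[0,0,0,0,0,0,1]]]'

```text
time: 12.15
eef_pos: [0.4218, 0.2401, 0.1873]
tcp_rot: [0.849, 0.528, -0.012, -0.007]
contact_force: [0.1, -1.1, -0.1]
opening: -0.002
```

```bash
python3 - <<'E'
from h import *
report()
c=ctrl.get_calibration('wrist');im=snap('wrist','w6.png')
m=cv2.inRange(cv2.cvtColor(im,cv2.COLOR_RGB2HSV),(50,120,60),(80,255,255)); n,l,st,ce=cv2.connectedComponentsWithStats(m)
for i in range(1,n):
    if st[i,4]>200: print(st[i],ce[i].round(1),ray('wrist',*ce[i],.072,c).round(4))
i=1+st[1:,4].argmax(); report(ray('wrist',*ce[i],.2,c)*[0,0,0]+np.r_[ray('wrist',*ce[i],.072,c)[:2],.09])
E
```

```text
t 12.15 p [0.4218 0.2401 0.1873] yaw 63.77 tilt [-0.0274  0.0002] F [ 0.05 -1.09 -0.06] q [ 0.3  -0.08  2.06  0.01  1.19  0.76] op -0.002
 hubframe mm [ 120.6 -213.7  187.3]
[ 299   59   54   57 2334] [325.5  87.1] [0.4596 0.316  0.072 ]
t 12.2 p [0.4218 0.2398 0.1872] yaw 63.72 tilt [-0.0278  0.0004] F [-0.44  0.47 -0.01] q [ 0.3  -0.08  2.06  0.01  1.19  0.76] op 0.002
 hubframe mm [ 120.3 -213.6  187.2]
 tool shift mm [86.2  2.6 96.1]
```

View pics/w6.png

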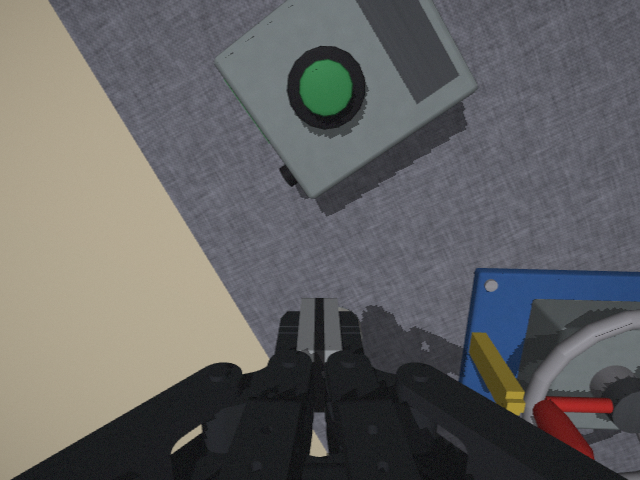

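The green button is at (325,87), i.e. world (0.460, 0.316), which agrees with the scene camera. I'll go above it and correct the small tilt.

Call:
apply_moves --moves '[[[0.02,0.001,0.005,-0.7,0.3,0,1],[0.025,0.001,0.01,-0.7,0.3,0,1],[0.025,0.001,0.02,0,0,0,1],[0.012,0,0.03,0,0,0,1],[0.003,0,0.02,0,0,0,1],[0,0,0,0,0,0,1],[0,0,0,0,0,0,1]]]'

```text
time: 12.9
eef_pos: [0.4672, 0.3089, 0.0974]
tcp_rot: [0.852, 0.523, -0.001, 0.001]
contact_force: [0.3, -0.3, 0.5]
opening: -0.0
```

```bash
python3 -c "
from h import *
report([.4596,.316,.070])"
```

```text
t 12.9 p [0.4672 0.3089 0.0974] yaw 63.04 tilt [-0.0003 -0.0034] F [ 0.3  -0.29  0.54] q [ 0.4   0.19  1.96 -0.    1.    0.88] op -0.0
 hubframe mm [ 202.4 -203.1   97.4]
 tool shift mm [  3.  -10.   27.4]
```

Call:
apply_moves --moves '[[[0.0015,-0.005,0,0,0,0,1],[0.0015,-0.005,0.005,0,0,0,1],[0,0,0.009,0,0,0,1],[0,0,0.006,0,0,0,1],[0,0,0,0,0,0,1],[0,0,0,0,0,0,1]]]'

```text
time: 13.5
eef_pos: [0.461, 0.3159, 0.08]
tcp_rot: [0.853, 0.522, 0.002, 0.002]
contact_force: [-1.0, -0.1, 0.9]
opening: 0.004
```

```bash
python3 -c "
from h import *
report([.4596,.316,.067])"
```

```text
t 13.5 p [0.461  0.3159 0.08  ] yaw 62.92 tilt [ 0.0057 -0.0009] F [-0.97 -0.08  0.86] q [ 0.42  0.21  1.97 -0.    0.96  0.9 ] op 0.004
 hubframe mm [ 205.9 -211.7   80. ]
 tool shift mm [-0.6 -1.4 13. ]
```

Call:
apply_moves --moves '[[[0,0,0.004,0,0,0,1],[0,0,0.004,0,0,0,1],[0,0,0.003,0,0,0,1],[0,0,0.002,0,0,0,1],[0,0,0.001,0,0,0,1],[0,0,0.001,0,0,0,1]]]'

```text
time: 14.1
eef_pos: [0.4618, 0.3162, 0.066]
tcp_rot: [0.853, 0.522, 0.002, 0.002]
contact_force: [-2.4, -1.5, 7.9]
opening: -0.002
```

The force reads 7.9 N at z = 66 mm, so the button is fully down. Releasing and lifting clear.

Call:
apply_moves --moves '[[[0,0,-0.005,0,0,0,1],[0,0,-0.02,0,0,0,1],[0,0,-0.04,0,0,0,1],[0,0,-0.04,0,0,0,1],[-0.02,0,-0.03,0,0,0,1],[-0.02,0,-0.01,0,0,0,1],[0,0,0,0,0,0,1],[0,0,0,0,0,0,1],[0,0,0,0,0,0,1]]]'

```text
time: 15.0
eef_pos: [0.4426, 0.2801, 0.2139]
tcp_rot: [0.853, 0.522, 0.003, 0.002]
contact_force: [-0.5, 0.4, -1.0]
opening: 0.0
```

```bash
python3 - <<'E'
from h import *
report(); a=snap('scene','s9.png'); b=cv2.imread('pics/scene0.png')[:,:,::-1]
o=np.hstack([b[120:420,170:510],a[120:420,170:510]]); cv2.imwrite('pics/cmp.png',o[:,:,::-1])
E
```

```text
t 15.0 p [0.4426 0.2801 0.2139] yaw 62.93 tilt [ 0.0082 -0.0002] F [-0.49  0.44 -0.99] q [ 0.37 -0.04  1.97 -0.    1.21  0.85] op 0.0
 hubframe mm [ 165.7 -212.5  213.9]
```

View pics/cmp.png

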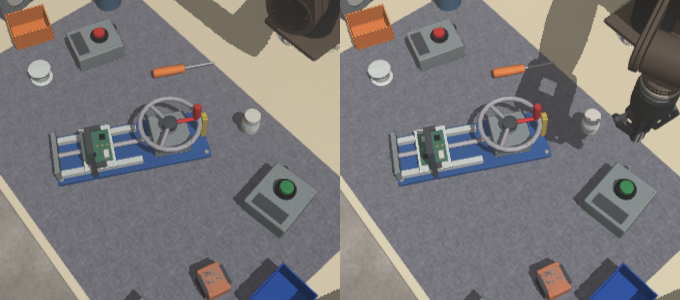

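The before and after views show the handle back at the pointer (538,112 against 197+340,112). The carriage has moved along, the green button is up again and the loose things have not moved. Handing in.

```bash
python3 -c "
from h import *
print(ctrl.sign_off())"
```

```text
the job is handed in; nothing more can be done
None
```

I turned the hand wheel one full clockwise turn by pushing the handle with shut fingers. I then pressed the green button fully, let it come up again, and handed the job in at about 15 s on the robot's clock.

- **Wheel:** the wrist camera showed the handle back at the pointer. By spoke angle it stopped about 0.5° short of the start. By handle-top position the gap was about 0.2 mm.
- **Green button:** at the bottom the tool read 7.9 N with the tip 66 mm above the bench, which is full travel. The final picture shows the button up and the gripper clear.
- **Rest of the bench:** in the scene pictures from before and after, the carriage has stepped along the rails and the loose things in view have not moved. That view cut off the mug and part of the blue bin, so I did not compare them; the arm never went near either low down. The arm never went near the red button low down either.
- **Disagreement:** the side camera put the green button about 18 mm away from where the scene and wrist cameras did, and the hub about 13 mm away from the scene camera's reading. I used the scene and wrist values, and the contacts confirmed them.

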